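# Photograph the four sides of a returned tea caddy

## Robot

A 6-joint arm with a two-finger parallel gripper is mounted at the origin on the work surface. World frame = base frame: x ahead of the robot, y to its left, z up, the work surface at z = 0. Lengths are in m, angles in rad, forces in N, time in s.
With the tool pointing down it reaches from about 0.325 to 0.75 m from the base axis. Payload 7.6 kg.
Tool frame: the origin (TCP) lies between the finger pads; the fingertips stand 22 mm ahead of it and the grasp point (between the pads) lies 3 mm ahead of it; z points along the fingers, y is the line along which they close (so a half turn about z gives the same grasp; the last joint's range is limited). The gripper opens to 85 mm and grips with 20 to 120 N. Pads are 22 mm wide; open, the fingers measure 114 mm over their backs; the gripper's body (76 mm by 85 mm) begins 54 mm behind the grasp point. The pads swing forward as they close: fully open they stand 13 mm farther back than shut.
Start: joints at [-0.07, 0.052, 1.401, -0, 1.689, -0.07], TCP at [0.525, 0, 0.253] pointing down, gripper open.
Joint ranges: [-2.9, 2.9], [-0.91, 2.17], [0.12, 2.37], [-1.06, 4.2], [0.26, 2.73], [-2.93, 2.93]. Speed limits (rad/s): [2.57, 2.57, 3.01, 3.14, 3.14, 3.14].

## Interface

Orientations are given as a 3x3 rotation matrix whose columns are the frame's x, y, z axes.
In Python, from station import r gives the robot as it stands. The module is installed in compiled form; this text tells all that it offers.
- The arm moves only by the shell command python3 -m creep 'ROWS' [OPENING] [FORCE]. ROWS is JSON, a list of rows, each a list of 2 entries, a list of its own where there are three numbers: the shift along the tool's x, y, z in mm, then the turn, a rotation vector about the tool's x, y, z in degrees. In form: [[[tx, ty, tz], [ax, ay, az]], ...]. A call has 1 to 20 rows; each row shifts and turns the commanded pose from where the row before left it, along the tool's axes as they then stand; what a row does not reach is not made up. A row lasts 1/12 s, in which the tool goes at most 41.7 mm and 7.16 degrees, less where a joint would pass 70% of its speed; a pose out of reach is approached as far as the arm can. A call with a gripper value outside its range is refused whole. OPENING is the finger opening in mm, from 0 to 85.4, set as the call begins (- or left out, the last holds). The fingers move at their own pace and stop on an object; FORCE is the grip in N (left out, the last holds). Time passes only in rows, so rows that do not move let the fingers close. It gives the time, the measured TCP pose, the force, the opening and the grip force at its end, in the units of the state.
- r.get_state(): the state, without advancing time (a new reading comes with each control period).
- r.read_camera(name): name is "scene" or "side" or "wrist"; returns the picture (384x512x3 uint8, red, green, blue); there is no depth.
- r.camera_params(name): a dict with "K" (3x3 intrinsics, pixels), "k1" (the pictures are not rectified: a ray, as slopes to the right and down, at radius r is drawn at 1 + k1 r^2 times it, then the intrinsics apply), "xyz" and "rotation" of the camera in the world; the wrist camera has in their place "mount" (4x4, takes a point from camera to tool coordinates, whose origin is the TCP and whose axes are the flange's). Camera axes: x right, y up, looking along -z (the intrinsics and any distortion apply to the point x, -y, -z); pixel columns grow to the right and rows downward; lengths in m; the calibration is good to about 2 mm. A picture is of the moment at which its call begins: read the wrist's pose just before it. camera_params takes no time and is no camera call.
- r.hand_in(): hands the job in; it is judged then, once.
The state is a dict: "time": time; "q": joint angles; "joint_velocities": joint speeds; "joint_torque": joint torques, N m; "position": TCP position; "tcp_rot": TCP orientation; "force": force on the tool from outside, world axes, zero at the start; "moment": the same for the moment, N m; "grip_width": opening from 0.0 (shut) to 1.0 (fully open); "grip_force": force on a finger pad.
Only numpy, scipy, OpenCV 4.12 (cv2) and the standard library are available. Lean on these libraries where they do the work, as an engineer would, in place of code of your own. Each camera call takes 0.05 s, during which the arm holds its last target. There are 200 camera calls.

## Task

The violet tea caddy with the plum on its label is going back to the supplier: lift it off the tray, hold it upright with its middle level with the camera's lens, centred and about 20 cm away from it, and show each of its four sides squarely to the lens for a photograph, keeping still for a second each time: first the front with the plum label, then the side with the three blue cups, then the back with the barcode, and last the side with the green leaf. Then set it down gently, standing upright on the floor of the wire returns basket beside the red caddy, and let go. Do not touch the camera, and leave the other caddies and the tea things where they stand.

Things in the scene. Friction and masses are not known exactly. Their poses are not given: they have to be found in the camera images.
- tin: The caddy to photograph: deep violet square tea tin, rigid, about 0.26 kg, 66 x 66 mm (lid 68), lid top 105 mm above the underside, 129 mm in all with the round brass knob on the lid's middle. The lid is sealed on. Stands on the tray, turned any way. Origin at the underside's centre, z up, -x its front. Counter-clockwise quarter turns (from above) show the sides in the order asked.
- tin_front (a point): Middle of the violet caddy's front (-x side, 33 mm from its axis): cream label in a gold frame with a purple plum and a green leaflet. On this side only, a whitish paper seal strip 18 mm wide runs from the top of the lid over its edge.
- tin_cups (a point): Middle of the violet caddy's +y side: three blue cups one above another on a cream panel.
- tin_back (a point): Middle of the violet caddy's back (+x side): black barcode on a white panel.
- tin_leaf (a point): Middle of the violet caddy's -y side: one big green leaf on a cream panel.
- tin_knob (a point): Point on the axis of the violet caddy's knob (26 mm in diameter, 24 mm high, smooth, can be taken at any yaw) at half the knob's height, 117 mm above its underside; axes as tin.
- tin_mid (a point): Middle of the violet caddy, 52.5 mm above its underside; axes as tin.
- tray: Pale lavender melamine tray with flower spots, 370 x 210 mm, floor 6 mm thick, rim 16 mm high, fixed. Three caddies stand in a row along its long axis, 122 mm apart, in any order. Origin under its centre, x along its long side, z up.
- camera: Compact black and silver camera, 112 mm wide, on a black table tripod, fixed; top about 249 mm above the table. Origin at the foot of the tripod, on the table; z up; the camera looks level along its -x.
- lens (a point): Centre of the front glass of the camera's lens (round, 56 mm across), 205 mm above the table, 66 mm ahead of the tripod's axis. Axes as camera: the lens looks level along -x, y to the side, z up.
- basket: Wire returns basket with a red tag on the long side nearer the robot, outside 186 x 286 mm, 90 mm high, walls 3 mm, fixed. Origin under its centre, y along its long side, z up. The red caddy stands in its -y half (the half to the robot's right); the +y half is free.
- basket_in (a point): Centre of the basket's inner floor, 6 mm above the table; axes as basket. The middle of the free half is at about y = +65 mm from here.
- tin_returned: Brick-red caddy already standing in the basket. Same size and shape as tin (68 x 68 mm, 105 mm to the lid, 129 mm with the knob). Origin at the centre of its underside, z up. Bystander.
- tin_green: Sage-green caddy on the tray. Same size and shape as tin (68 x 68 mm, 105 mm to the lid, 129 mm with the knob). Origin at the centre of its underside, z up. Bystander.
- tin_yellow: Mustard-yellow caddy on the tray. Same size and shape as tin (68 x 68 mm, 105 mm to the lid, 129 mm with the knob). Origin at the centre of its underside, z up. Bystander.
- teapot: White china teapot with a knobbed lid, body 140 mm across, 136 mm high, 230 mm from spout (+y) to handle. Origin at the centre of the underside. Bystander.
- jug: White milk jug, 80 mm across, 86 mm high, handle to +y. Origin at the centre of the underside. Bystander.
- sugar_pot: White lidded sugar pot with a painted plum, 86 mm across, 92 mm high. Origin at the centre of the underside. Bystander.
- saucer: White saucer, 140 mm across, 13 mm high, near the robot. Origin at the centre of the underside. Bystander.
- cup: White cup standing on the saucer, 80 mm across, 68 mm high, handle to +y. Origin at the centre of the underside. Bystander.

How it is judged:
On the way, in this order (a step that is already met when the one before it is completed fails the run):
1. the front (plum label) is shown squarely to the lens, the caddy upright, its middle within 30 mm of the lens axis and 170 to 275 mm ahead of the lens, turned within 0.21 rad, still for 0.7 s (x of lens in the frame of tin below -0.1 m and angle between the x axis of tin and the x axis of lens, either way round below 0.21 rad and angle between tin's own z axis and vertical below 0.21 rad and x of tin_mid in the frame of lens between -0.275 and -0.17 m and y of tin_mid in the frame of lens between -0.03 and 0.03 m and z of tin_mid in the frame of lens between -0.03 and 0.03 m and linear speed of tin below 0.03 m/s and angular speed of tin below 0.2 rad/s), for 0.7 s.
2. the side with the three cups is shown squarely to the lens, the caddy upright, its middle within 30 mm of the lens axis and 170 to 275 mm ahead of the lens, turned within 0.21 rad, still for 0.7 s (y of lens in the frame of tin above 0.1 m and angle between the y axis of tin and the x axis of lens, either way round below 0.21 rad and angle between tin's own z axis and vertical below 0.21 rad and x of tin_mid in the frame of lens between -0.275 and -0.17 m and y of tin_mid in the frame of lens between -0.03 and 0.03 m and z of tin_mid in the frame of lens between -0.03 and 0.03 m and linear speed of tin below 0.03 m/s and angular speed of tin below 0.2 rad/s), for 0.7 s.
3. the back (barcode) is shown squarely to the lens, the caddy upright, its middle within 30 mm of the lens axis and 170 to 275 mm ahead of the lens, turned within 0.21 rad, still for 0.7 s (x of lens in the frame of tin above 0.1 m and angle between the x axis of tin and the x axis of lens, either way round below 0.21 rad and angle between tin's own z axis and vertical below 0.21 rad and x of tin_mid in the frame of lens between -0.275 and -0.17 m and y of tin_mid in the frame of lens between -0.03 and 0.03 m and z of tin_mid in the frame of lens between -0.03 and 0.03 m and linear speed of tin below 0.03 m/s and angular speed of tin below 0.2 rad/s), for 0.7 s.
4. the side with the leaf is shown squarely to the lens, the caddy upright, its middle within 30 mm of the lens axis and 170 to 275 mm ahead of the lens, turned within 0.21 rad, still for 0.7 s (y of lens in the frame of tin below -0.1 m and angle between the y axis of tin and the x axis of lens, either way round below 0.21 rad and angle between tin's own z axis and vertical below 0.21 rad and x of tin_mid in the frame of lens between -0.275 and -0.17 m and y of tin_mid in the frame of lens between -0.03 and 0.03 m and z of tin_mid in the frame of lens between -0.03 and 0.03 m and linear speed of tin below 0.03 m/s and angular speed of tin below 0.2 rad/s), for 0.7 s.
At the end, for the whole second after the job is handed in: The violet caddy stands upright (within 0.1 rad) inside the basket, its underside on the basket's floor (within 8 mm), let go and at rest; the red caddy still stands upright beside it (x of tin in the frame of basket_in between -0.085 and 0.085 m and y of tin in the frame of basket_in between -0.135 and 0.135 m and z of tin in the frame of basket_in between -0.006 and 0.008 m and angle between each of tin, tin_returned's own z axis and vertical below 0.1 rad and linear speed of tin below 0.02 m/s and contact force between tin and the fingers below 0.1 N); the robot touches nothing.
It fails at once if the camera is touched (more than 2 N) (contact force between camera and anything else above 2 N).
It fails at once if the violet caddy is dropped: it moves faster than 0.6 m/s (a fall of about 18 mm) while not held (linear speed of tin above 0.6 m/s and contact force between tin and the fingers below 0.1 N).
It fails at once if another caddy or a tea thing is moved more than 25 mm (distance of any of tin_green, tin_yellow, tin_returned, teapot, jug, sugar_pot, saucer, cup from where it was at the start of the episode above 0.025 m).
It fails at once if another caddy or a tea thing is tipped (more than 0.5 rad) (angle between any of tin_green, tin_yellow, tin_returned, teapot, jug, sugar_pot, saucer, cup's own z axis and vertical above 0.5 rad).
It also fails if it takes over 61 s, if anything falls off the work surface, if the arm or the gripper's body presses on something with over 40 N, if the wrist force passes 120 N, or if a joint passes its speed limit or range.

## Working session

There is one attempt and no reset: what is moved stays moved. The work goes in short steps, Python scripts to look and compute and a shell command to move; the robot and the scene stay as the last step left them, time stands still between calls to the robot, and variables do not carry over. Pictures are saved under pics/ and viewed, at most 11 in all, crops included, and the job is handed in when it is done.

```bash
mkdir -p pics; python3 - <<'E'
from station import r
import cv2,numpy as np
s=r.get_state();print(s['time'],s['position'],s['tcp_rot'])
for n in("scene","side","wrist"):
    p=r.camera_params(n);print(n,{k:np.round(v,3).tolist() for k,v in p.items() if not isinstance(v,str)})
    im=r.read_camera(n);cv2.imwrite(f"pics/{n}0.png",im[:,:,::-1])
E
```

```text
0.0 [5.24739774e-01 3.53052537e-05 2.52476596e-01] [[ 2.96646656e-05  9.99998819e-01 -1.53684894e-03]
 [ 9.99999994e-01 -2.94996864e-05  1.07371550e-04]
 [ 1.07326087e-04 -1.53685212e-03 -9.99998813e-01]]
scene {'K': [[474.809, 0.0, 249.513], [0.0, 474.809, 186.874], [0.0, 0.0, 1.0]], 'k1': -0.061, 'xyz': [1.295, -0.171, 1.208], 'rotation': [[0.267, -0.788, 0.556], [0.964, 0.227, -0.14], [-0.016, 0.573, 0.82]]}
side {'K': [[491.638, 0.0, 258.37], [0.0, 491.638, 191.296], [0.0, 0.0, 1.0]], 'k1': -0.111, 'xyz': [-0.1, 0.884, 1.187], 'rotation': [[-0.8, 0.41, -0.439], [-0.6, -0.56, 0.571], [-0.012, 0.72, 0.694]]}
wrist {'K': [[292.482, 0.0, 258.668], [0.0, 292.482, 192.546], [0.0, 0.0, 1.0]], 'k1': -0.054, 'mount': [[-0.001, 0.947, 0.32, 0.082], [1.0, 0.001, 0.0, 0.001], [-0.0, 0.32, -0.947, -0.12], [0.0, 0.0, 0.0, 1.0]]}
```

View pics/scene0.png

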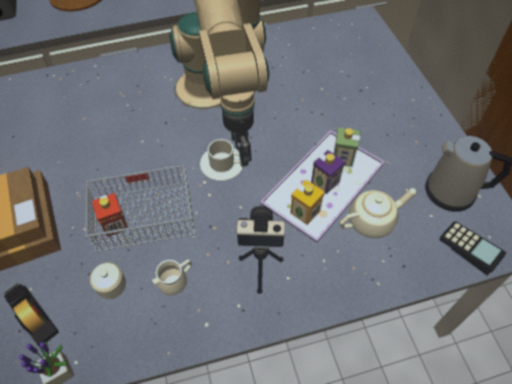

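View pics/side0.png

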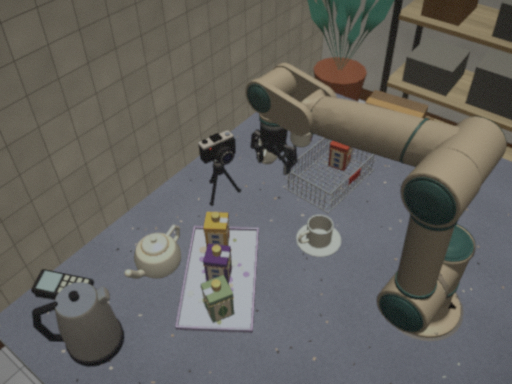

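The scene picture shows the violet caddy in the middle of the tray near (328,168). The camera is at (261,232) facing the robot, and the basket is at (140,205) with the red caddy at (107,210). In the side picture the violet caddy is near (217,260), the camera at (218,150) and the basket at (330,172). I'll enlarge these regions next.

```bash
cat > h.py <<'E'
import numpy as np,cv2
from station import r
def cam(n,st=None):
    p=r.camera_params(n)
    if n!="wrist": return p,np.array(p["rotation"]),np.array(p["xyz"])
    st=st or r.get_state();M=np.array(p["mount"]);R=np.array(st["tcp_rot"])
    return p,R@M[:3,:3],R@M[:3,3]+np.array(st["position"])
def ray(n,uv,st=None):
    p,R,o=cam(n,st)
    d=cv2.undistortPoints(np.array([[uv]],float),np.array(p["K"]),np.array([p["k1"],0,0,0.]))[0,0]
    v=R@np.array([d[0],-d[1],-1]);return o,v/np.linalg.norm(v)
def plane(n,uv,z,st=None):
    o,v=ray(n,uv,st);return o+v*(z-o[2])/v[2]
def proj(n,P,st=None):
    p,R,o=cam(n,st);c=R.T@(np.array(P)-o);x,y=c[0]/-c[2],-c[1]/-c[2];k=1+p["k1"]*(x*x+y*y)
    K=np.array(p["K"]);return np.array([K[0,0]*x*k+K[0,2],K[1,1]*y*k+K[1,2]])
def tri(a,b):
    (o1,v1),(o2,v2)=a,b
    t=np.linalg.lstsq(np.c_[v1,-v2],o2-o1,rcond=None)[0];p,q=o1+t[0]*v1,o2+t[1]*v2
    return (p+q)/2,np.linalg.norm(p-q)
E
python3 - <<'E'
import cv2,numpy as np
a=cv2.imread("pics/scene0.png");b=cv2.imread("pics/side0.png");w=cv2.imread("pics/wrist0.png")
f=lambda im,x,y,wd,h,W,H:cv2.resize(im[y:y+h,x:x+wd],(W,H),interpolation=cv2.INTER_CUBIC)
# scene tray x260-390,y120-245 ; scene cam/basket; side tray ; side cam/basket
c=np.vstack([np.hstack([f(a,270,115,100,75,400,300),f(a,80,160,200,150,400,300)]),
 np.hstack([f(b,180,195,100,75,400,300),f(b,190,100,200,150,400,300)])])
cv2.imwrite("pics/zoom.png",c)
E
```

```text
(no output)
```

View pics/zoom.png

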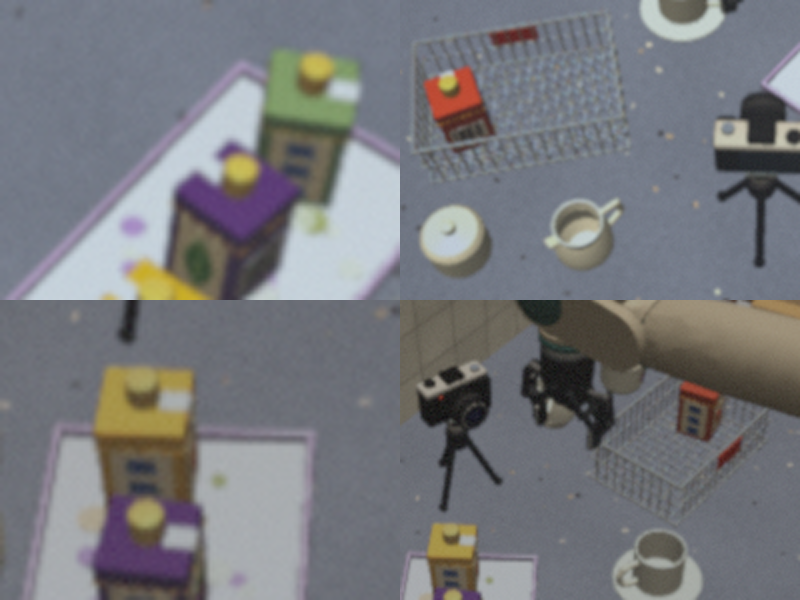

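View pics/wrist0.png

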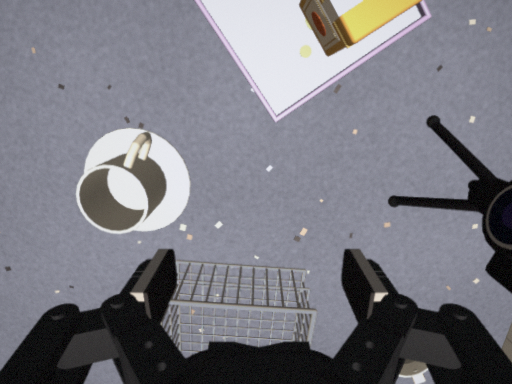

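The zooms show the violet knob's top at scene (330,155) and side (216.5,247). Its white seal is at scene (326,154) and side (225.5,254), so the front faces roughly toward the robot. The lens is at side (226,156). The wrist view shows the tripod at the right (500,215) and the basket below (240,300).

```bash
python3 - <<'E'
from h import *
np.set_printoptions(precision=4,suppress=True)
print("knob top (z .135)",tri(ray("scene",(330,155)),ray("side",(216.5,247.5))),plane("scene",(330,155),.135),plane("side",(216.5,247.5),.135))
for n,rng in(("scene",(300,360,140,200)),("side",(195,240,235,300))):
    im=cv2.imread(f"pics/{n}0.png");hsv=cv2.cvtColor(im,cv2.COLOR_BGR2HSV)
    m=cv2.inRange(hsv,(125,90,40),(160,255,255));k=np.zeros_like(m);x0,x1,y0,y1=rng;k[y0:y1,x0:x1]=m[y0:y1,x0:x1]
    c=max(cv2.findContours(k,0,2)[0],key=cv2.contourArea);h=cv2.approxPolyDP(cv2.convexHull(c),2,True)[:,0]
    print(n,cv2.contourArea(c));[print(p,plane(n,p.astype(float),.111)) for p in h]
print("seal on lid",plane("side",(225.5,254),.111),plane("scene",(326,154),.111))
print("lens",plane("side",(226,156),.205))
# tray corners
print("tray",[plane("scene",p,.016) for p in((331,132),(383,161),(317,239),(262,197))])
# basket rim corners scene
f=lambda x,y:(80+(x-400)/2,160+y/2)
for p in((412,42),(607,12),(632,122),(428,160)):print("rim",p,plane("scene",f(*p),.09))
print("redknob",plane("scene",f(448,80),.13)) 
E
```

```text
knob top (z .135) (array([0.5246, 0.266 , 0.1356]), np.float64(0.0004413611793527941)) [0.524  0.2661 0.135 ] [0.5251 0.2658 0.135 ]
scene 218.0
[343 162] [0.5418 0.3029 0.111 ]
[331 174] [0.5729 0.2535 0.111 ]
[315 164] [0.526  0.2218 0.111 ]
[318 159] [0.511  0.2366 0.111 ]
[336 157] [0.5187 0.2901 0.111 ]
side 169.0
[209 244] [0.5649 0.2546 0.111 ]
[227 259] [0.4892 0.2658 0.111 ]
[226 263] [0.4826 0.2782 0.111 ]
[204 261] [0.5359 0.3092 0.111 ]
seal on lid [0.5038 0.2547 0.111 ] [0.4999 0.2659 0.111 ]
lens [0.6985 0.0086 0.205 ]
tray [array([0.3475, 0.3532, 0.016 ]), array([0.508 , 0.4681, 0.016 ]), array([0.7145, 0.1693, 0.016 ]), array([0.5334, 0.0594, 0.016 ])]
rim (412, 42) [ 0.3838 -0.4356  0.09  ]
rim (607, 12) [ 0.4098 -0.1481  0.09  ]
rim (632, 122) [ 0.6066 -0.1511  0.09  ]
rim (428, 160) [ 0.5895 -0.4293  0.09  ]
redknob [ 0.4959 -0.3824  0.13  ]
```

Violet tin axis is at about (0.525, 0.266) with its front facing about 210°. Next I'll tilt the wrist to look at the camera and lens, and measure their yaw.

```bash
python3 -m creep '[[[0,0,-15],[-6,0,0]],[[0,0,-15],[-6,0,0]],[[0,0,-15],[-6,0,0]],[[0,0,-15],[-6,0,0]],[[0,0,-15],[-6,0,0]],[[0,0,0],[0,0,0]],[[0,0,0],[0,0,0]],[[0,0,0],[0,0,0]]]' 50 
python3 - <<'E'
from h import *
import pickle
s=r.get_state();im=r.read_camera("wrist");cv2.imwrite("pics/w1.png",im[:,:,::-1]);pickle.dump(s,open("w1.pkl","wb"))
print(s["q"],s["position"],s["joint_velocities"],proj("wrist",(.6985,.0086,.205),s))
E
```

```text
time: 0.82
position: [0.5096, -0.0, 0.3252]
tcp_rot: [[0.0, 0.867, 0.498], [1.0, -0.0, -0.0], [0.0, 0.498, -0.867]]
force: [-0.2, -0.4, 0.2]
grip_width: 0.585
grip_force: 0.0
[-0.09702939 -0.3711577   1.70330989  0.05017378  1.29095187 -0.09799922] [ 5.09643886e-01 -2.24828688e-05  3.25235213e-01] [ 0.00042261  0.03239922 -0.00964917  0.00028944 -0.00591799  0.00069771] [351.35356843 163.92348112]
```

View pics/w1.png

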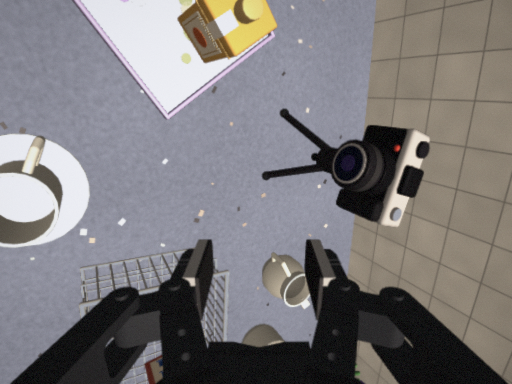

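The lens rim centres at (351,163), which matches the side-view estimate. The silver top plate's front edge runs from about (409,130) to (381,222), and the front tripod feet are at (284,113) and (266,176). From these I get the camera's yaw, and the tin yaw from line fits.

```bash
python3 - <<'E'
from h import *
import pickle
np.set_printoptions(precision=4,suppress=True)
s=pickle.load(open("w1.pkl","rb"))
L=tri(ray("wrist",(351,163),s),ray("side",(226,156)));print("lens",L)
for a,b in(((409,130),(381,222)),((430,136),(402,225))):
    for z in(.235,.245):
        A,B=plane("wrist",a,z,s),plane("wrist",b,z,s);d=A-B;print(A,B,np.linalg.norm(d),"x-axis yaw",np.degrees(np.arctan2(d[1],d[0]))-90)
f=[plane("wrist",p,.005,s) for p in((284,113),(266,176))];print("feet",f)
m=(f[0]+f[1])/2;print("mid feet->lens dir from feet perpendicular",np.degrees(np.arctan2((f[0]-f[1])[1],(f[0]-f[1])[0]))-90)
# rim corners of basket, wrist
for p in((82,267),(228,271)):print("rim",plane("wrist",p,.09,s))
E
```

```text
lens (array([0.6972, 0.0099, 0.206 ]), np.float64(0.0007758339548397641))
[0.7503 0.0466 0.235 ] [ 0.7241 -0.0564  0.235 ] 0.10629752523883201 x-axis yaw -14.267034156532503
[0.7348 0.0485 0.245 ] [ 0.71   -0.0493  0.245 ] 0.10081873155886374 x-axis yaw -14.267034156532574
[0.7935 0.0375 0.235 ] [ 0.7667 -0.0703  0.235 ] 0.11117057968409727 x-axis yaw -13.974895205724252
[0.7759 0.0399 0.245 ] [ 0.7504 -0.0625  0.245 ] 0.10544061872778007 x-axis yaw -13.974895205724295
feet [array([0.7438, 0.0518, 0.005 ]), array([ 0.7088, -0.0548,  0.005 ])]
mid feet->lens dir from feet perpendicular -18.203639398890644
rim [ 0.4162 -0.0994  0.09  ]
rim [ 0.5935 -0.1617  0.09  ]
```

Lens is at (0.697, 0.010, 0.206) with camera yaw about -14.5°, consistent with the 112 mm width. The hold point, about 215 mm ahead, is (0.489, 0.066). Now I'll go above the violet tin and turn for J6 room.

```bash
python3 -m creep '[[[35,0,0],[6,0,0]],[[40,0,0],[6,0,0]],[[40,0,0],[6,0,0]],[[40,0,0],[6,0,0]],[[40,0,0],[6,0,0]],[[35,5,5],[0,0,0]],[[20,5,5],[0,0,0]],[[16,5,10],[0,0,0]]]' 50 && python3 -m creep '[[[0,0,0],[0,0,4]],[[0,0,0],[0,0,7]],[[0,0,0],[0,0,7]],[[0,0,0],[0,0,7]],[[0,0,0],[0,0,7]],[[0,0,0],[0,0,7]],[[0,0,0],[0,0,7]],[[0,0,0],[0,0,7]],[[0,0,0],[0,0,7]],[[0,0,0],[0,0,7]],[[0,0,0],[0,0,7]],[[0,0,0],[0,0,7]],[[0,0,0],[0,0,7]],[[0,0,0],[0,0,7]],[[0,0,0],[0,0,7]],[[0,0,0],[0,0,0]],[[0,0,0],[0,0,0]],[[0,0,0],[0,0,0]]]'
python3 - <<'E'
from h import *
import pickle
s=r.get_state();im=r.read_camera("wrist")[:,:,::-1].copy();cv2.imwrite("pics/w2.png",im);pickle.dump(s,open("w2.pkl","wb"))
print(s["q"],proj("wrist",(.5246,.266,.135),s))
hsv=cv2.cvtColor(im,cv2.COLOR_BGR2HSV)
m=cv2.inRange(hsv,(125,90,40),(160,255,255));c=max(cv2.findContours(m,0,2)[0],key=cv2.contourArea)
q=cv2.approxPolyDP(cv2.convexHull(c),4,True)[:,0];print(cv2.contourArea(c),[(p.tolist(),plane("wrist",p.astype(float),.111,s).round(4).tolist()) for p in q])
E
```

```text
time: 1.53
position: [0.5254, 0.2689, 0.3039]
tcp_rot: [[-0.002, 1.0, -0.003], [1.0, 0.002, -0.001], [-0.001, -0.003, -1.0]]
force: [0.1, -0.9, -0.4]
grip_width: 0.589
grip_force: 0.0
time: 3.03
position: [0.5249, 0.2662, 0.3048]
tcp_rot: [[0.979, -0.204, -0.002], [-0.204, -0.979, -0.001], [-0.002, 0.001, -1.0]]
force: [-0.7, 0.5, -0.7]
grip_width: 0.584
grip_force: 0.0
[ 4.06670599e-01  2.30252235e-01  1.10361192e+00 -1.13504221e-04
  1.80973232e+00  2.18324874e+00] [259.0673224  179.31861424]
2551.0 [([263, 128], [0.5721, 0.2517, 0.111]), ([299, 172], [0.517, 0.2224, 0.111]), ([255, 207], [0.4863, 0.2787, 0.111]), ([218, 166], [0.542, 0.3084, 0.111])]
```

View pics/w2.png

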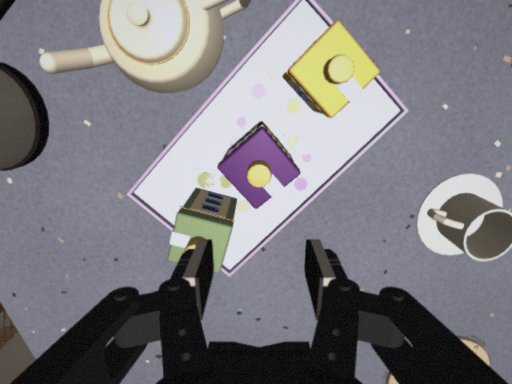

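The lid corners at (263,128), (299,172), (255,207) and (218,166) give a square with yaw 28.3°, and the seal at (285,190) confirms the front faces about 208°. The knob centres under the tool. Now descend and grip.

```bash
python3 -m creep '[[[1,0,20],[0,0,0]],[[0,0,35],[0,0,0]],[[0,0,35],[0,0,0]],[[0,0,35],[0,0,0]],[[0,0,25],[0,0,0]],[[0,0,12],[0,0,0]],[[0,0,6],[0,0,0]],[[0,0,3],[0,0,0]],[[0,0,0],[0,0,0]],[[0,0,0],[0,0,0]]]' 50 && python3 -m creep '[[[0,0,0],[0,0,0]],[[0,0,0],[0,0,0]],[[0,0,0],[0,0,0]],[[0,0,0],[0,0,0]],[[0,0,0],[0,0,0]],[[0,0,0],[0,0,0]],[[0,0,0],[0,0,0]],[[0,0,0],[0,0,0]]]' 15 60
```

```text
time: 3.92
position: [0.5265, 0.2662, 0.1369]
tcp_rot: [[0.978, -0.208, 0.003], [-0.208, -0.978, 0.001], [0.003, -0.002, -1.0]]
force: [0.1, -0.3, -0.5]
grip_width: 0.583
grip_force: 0.0
time: 4.58
position: [0.5263, 0.2659, 0.1365]
tcp_rot: [[0.978, -0.208, 0.003], [-0.208, -0.978, 0.001], [0.002, -0.001, -1.0]]
force: [0.0, -1.2, 6.4]
grip_width: 0.283
grip_force: 59.1
```

Gripped at the knob's width. Now lift, carry across, and turn the front to the lens.

```bash
python3 -m creep '[[[0,0,-3],[0,0,0]],[[0,0,-8],[0,0,0]],[[0,0,-16],[0,0,0]],[[0,0,-22],[0,0,0]],[[0,0,-25],[0,0,0]],[[0,0,-25],[0,0,0]],[[0,0,-22],[0,0,0]],[[0,4,-16],[0,0,0]],[[0,12,-8],[0,0,0]],[[1,20,-3],[0,0,0]],[[1,25,0],[0,0,0]],[[1,28,0],[0,0,0]],[[1,28,0],[0,0,0]],[[1,28,0],[0,0,0]],[[0,24,0],[0,0,0]],[[0,18,0],[0,0,0]],[[0,11,0],[0,0,0]],[[0,5,0],[0,0,0]],[[0,0,0],[0,0,0]]]' && python3 -m creep '[[[0,0,0],[0,0,2]],[[0,0,0],[0,0,4]],[[0,0,0],[0,0,5]],[[0,0,0],[0,0,6]],[[0,0,0],[0,0,6]],[[0,0,0],[0,0,6]],[[0,0,0],[0,0,5]],[[0,0,0],[0,0,4]],[[0,0,0],[0,0,3]],[[0,0,0],[0,0,1.8]],[[0,0,0],[0,0,0]],[[0,0,0],[0,0,0]],[[0,0,0],[0,0,0]]]'
python3 - <<'E'
from h import *
print(r.get_state()["q"])
a,b=[cv2.resize(r.read_camera(n)[y:y+120,x:x+160,::-1],(400,300),interpolation=cv2.INTER_CUBIC) for n,x,y in(("scene",180,100),("side",190,90))]
w=cv2.resize(r.read_camera("wrist")[:,:,::-1],(400,300));cv2.imwrite("pics/hold.png",np.vstack([np.hstack([a,b]),np.hstack([w,w*0])]))
E
```

```text
time: 6.17
position: [0.488, 0.0655, 0.2827]
tcp_rot: [[0.978, -0.209, -0.0], [-0.209, -0.978, -0.0], [-0.0, 0.0, -1.0]]
force: [-0.0, 0.1, -0.9]
grip_width: 0.28
grip_force: 59.1
time: 7.25
position: [0.4883, 0.0667, 0.2827]
tcp_rot: [[0.578, -0.816, -0.0], [-0.816, -0.578, 0.0], [-0.0, 0.0, -1.0]]
force: [-0.1, -0.0, -1.6]
grip_width: 0.276
grip_force: 59.2
[ 6.08070041e-02 -4.45013384e-02  1.43960819e+00  1.33910840e-04
  1.74672168e+00  2.58627129e+00]
```

View pics/hold.png

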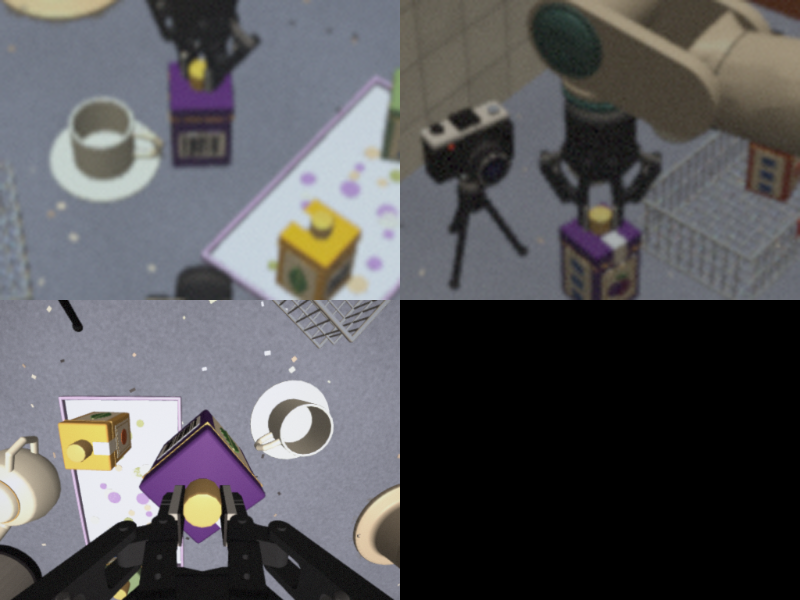

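The tin is well held, but the barcode, seen at (200,145) in the scene crop, is what faces the lens. The front points away, as the seal at (610,245) in the side crop shows. I need a half turn. J6 limits mean the order will be front at -32°, cups at -122°, then back at +148° by the long way round, and leaf at +58°.

```bash
python3 -m creep '[[[0,0,0],[0,0,-2]],[[0,0,0],[0,0,-4]],[[0,0,0],[0,0,-6]],[[0,0,0],[0,0,-7]],[[0,0,0],[0,0,-7]],[[0,0,0],[0,0,-7]],[[0,0,0],[0,0,-7]],[[0,0,0],[0,0,-7]],[[0,0,0],[0,0,-7]],[[0,0,0],[0,0,-7]],[[0,0,0],[0,0,-7]],[[0,0,0],[0,0,-7]],[[0,0,0],[0,0,-7]],[[0,0,0],[0,0,-7]],[[0,0,0],[0,0,-7]],[[0,0,0],[0,0,-7]],[[0,0,0],[0,0,-7]],[[0,0,0],[0,0,-7]],[[0,0,0],[0,0,-7]],[[0,0,0],[0,0,-7]]]' && python3 -m creep '[[[0,0,0],[0,0,-7]],[[0,0,0],[0,0,-7]],[[0,0,0],[0,0,-7]],[[0,0,0],[0,0,-7]],[[0,0,0],[0,0,-7]],[[0,0,0],[0,0,-6]],[[0,0,0],[0,0,-4]],[[0,0,0],[0,0,-3]],[[0,0,0],[0,0,-2]],[[0,0,0],[0,0,-1]],[[0,0,0],[0,0,0]],[[0,0,0],[0,0,0]],[[0,0,0],[0,0,0]]]'
python3 - <<'E'
from h import *
print(r.get_state()["q"])
a,b=[cv2.resize(r.read_camera(n)[y:y+120,x:x+160,::-1],(400,300),interpolation=cv2.INTER_CUBIC) for n,x,y in(("scene",180,100),("side",190,120))]
w=cv2.resize(r.read_camera("wrist")[:,:,::-1],(400,300));cv2.imwrite("pics/hold2.png",np.vstack([np.hstack([a,b]),np.hstack([w,w*0])]))
E
```

```text
time: 9.07
position: [0.4883, 0.0662, 0.2829]
tcp_rot: [[0.232, 0.973, 0.0], [0.973, -0.232, 0.0], [0.0, 0.0, -1.0]]
force: [-0.8, -0.1, -1.7]
grip_width: 0.283
grip_force: 59.2
time: 10.15
position: [0.4883, 0.0662, 0.2829]
tcp_rot: [[-0.604, 0.797, 0.0], [0.797, 0.604, 0.0], [-0.0, 0.0, -1.0]]
force: [-0.4, 0.4, -1.9]
grip_width: 0.284
grip_force: 59.2
[ 5.98444970e-02 -4.49630213e-02  1.43972413e+00  4.62976291e-06
  1.74671912e+00 -5.88716265e-01]
```

View pics/hold2.png

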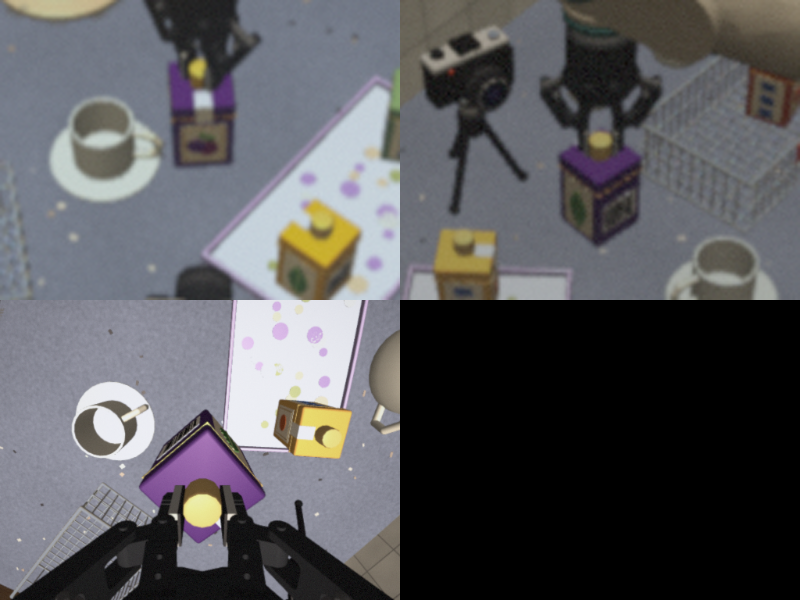

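The plum front now faces the lens, in the scene crop at (203,143), and the tin hangs upright. Hold, then quarter turn to the cups and hold.

```bash
python3 -m creep '[[[0,0,0],[0,0,0]],[[0,0,0],[0,0,0]],[[0,0,0],[0,0,0]],[[0,0,0],[0,0,0]],[[0,0,0],[0,0,0]],[[0,0,0],[0,0,0]],[[0,0,0],[0,0,0]],[[0,0,0],[0,0,0]],[[0,0,0],[0,0,0]],[[0,0,0],[0,0,0]],[[0,0,0],[0,0,0]]]' && python3 -m creep '[[[0,0,0],[0,0,-2]],[[0,0,0],[0,0,-4]],[[0,0,0],[0,0,-6]],[[0,0,0],[0,0,-7]],[[0,0,0],[0,0,-7]],[[0,0,0],[0,0,-7]],[[0,0,0],[0,0,-7]],[[0,0,0],[0,0,-7]],[[0,0,0],[0,0,-7]],[[0,0,0],[0,0,-7]],[[0,0,0],[0,0,-7]],[[0,0,0],[0,0,-7]],[[0,0,0],[0,0,-6]],[[0,0,0],[0,0,-4]],[[0,0,0],[0,0,-3]],[[0,0,0],[0,0,-2]]]' && python3 -m creep '[[[0,0,0],[0,0,0]],[[0,0,0],[0,0,0]],[[0,0,0],[0,0,0]],[[0,0,0],[0,0,0]],[[0,0,0],[0,0,0]],[[0,0,0],[0,0,0]],[[0,0,0],[0,0,0]],[[0,0,0],[0,0,0]],[[0,0,0],[0,0,0]],[[0,0,0],[0,0,0]],[[0,0,0],[0,0,0]],[[0,0,0],[0,0,0]],[[0,0,0],[0,0,0]],[[0,0,0],[0,0,0]]]'
```

```text
time: 11.22
position: [0.4883, 0.0662, 0.2829]
tcp_rot: [[-0.605, 0.797, 0.0], [0.797, 0.605, -0.0], [-0.0, 0.0, -1.0]]
force: [0.0, -0.9, -3.0]
grip_width: 0.277
grip_force: 59.2
time: 12.55
position: [0.4882, 0.0662, 0.2829]
tcp_rot: [[-0.795, -0.607, 0.0], [-0.607, 0.795, 0.0], [-0.0, -0.0, -1.0]]
force: [0.3, -0.5, -2.2]
grip_width: 0.28
grip_force: 59.2
time: 13.72
position: [0.4883, 0.0662, 0.2829]
tcp_rot: [[-0.797, -0.605, 0.0], [-0.605, 0.797, 0.0], [-0.0, -0.0, -1.0]]
force: [-0.6, 0.3, -2.0]
grip_width: 0.283
grip_force: 59.2
```

Cups shown. Now the long way round, +270°, to the back and hold.

```bash
python3 -m creep '[[[0,0,0],[0,0,2]],[[0,0,0],[0,0,4]],[[0,0,0],[0,0,6]],[[0,0,0],[0,0,7]],[[0,0,0],[0,0,7]],[[0,0,0],[0,0,7]],[[0,0,0],[0,0,7]],[[0,0,0],[0,0,7]],[[0,0,0],[0,0,7]],[[0,0,0],[0,0,7]],[[0,0,0],[0,0,7]],[[0,0,0],[0,0,7]],[[0,0,0],[0,0,7]],[[0,0,0],[0,0,7]],[[0,0,0],[0,0,7]],[[0,0,0],[0,0,7]],[[0,0,0],[0,0,7]],[[0,0,0],[0,0,7]],[[0,0,0],[0,0,7]],[[0,0,0],[0,0,7]]]' && python3 -m creep '[[[0,0,0],[0,0,7]],[[0,0,0],[0,0,7]],[[0,0,0],[0,0,7]],[[0,0,0],[0,0,7]],[[0,0,0],[0,0,7]],[[0,0,0],[0,0,7]],[[0,0,0],[0,0,7]],[[0,0,0],[0,0,7]],[[0,0,0],[0,0,7]],[[0,0,0],[0,0,7]],[[0,0,0],[0,0,7]],[[0,0,0],[0,0,7]],[[0,0,0],[0,0,7]],[[0,0,0],[0,0,7]],[[0,0,0],[0,0,7]],[[0,0,0],[0,0,7]],[[0,0,0],[0,0,7]],[[0,0,0],[0,0,7]],[[0,0,0],[0,0,6]],[[0,0,0],[0,0,4]]]' && python3 -m creep '[[[0,0,0],[0,0,2]],[[0,0,0],[0,0,1]],[[0,0,0],[0,0,0]],[[0,0,0],[0,0,0]],[[0,0,0],[0,0,0]],[[0,0,0],[0,0,0]],[[0,0,0],[0,0,0]],[[0,0,0],[0,0,0]],[[0,0,0],[0,0,0]],[[0,0,0],[0,0,0]],[[0,0,0],[0,0,0]],[[0,0,0],[0,0,0]],[[0,0,0],[0,0,0]],[[0,0,0],[0,0,0]],[[0,0,0],[0,0,0]],[[0,0,0],[0,0,0]]]'
python3 - <<'E'
from h import *
a,b=[cv2.resize(r.read_camera(n)[y:y+120,x:x+160,::-1],(400,300),interpolation=cv2.INTER_CUBIC) for n,x,y in(("scene",180,100),("side",190,120))]
c,d=[cv2.resize(r.read_camera(n)[y:y+120,x:x+160,::-1],(400,300),interpolation=cv2.INTER_CUBIC) for n,x,y in(("scene",65,140),("side",265,110))]
cv2.imwrite("pics/hold3.png",np.vstack([np.hstack([a,b]),np.hstack([c,d])]))
E
```

```text
time: 15.38
position: [0.4883, 0.0662, 0.2829]
tcp_rot: [[0.072, 0.997, 0.0], [0.997, -0.072, 0.0], [0.0, 0.0, -1.0]]
force: [1.1, -0.9, -1.5]
grip_width: 0.282
grip_force: 59.2
time: 17.05
position: [0.4883, 0.0662, 0.2829]
tcp_rot: [[0.641, -0.767, 0.0], [-0.767, -0.641, -0.0], [0.0, -0.0, -1.0]]
force: [0.1, -0.2, -1.7]
grip_width: 0.279
grip_force: 59.2
time: 18.38
position: [0.4883, 0.0662, 0.2829]
tcp_rot: [[0.605, -0.797, 0.0], [-0.797, -0.605, -0.0], [0.0, -0.0, -1.0]]
force: [-1.0, 1.1, -1.5]
grip_width: 0.28
grip_force: 59.2
```

View pics/hold3.png

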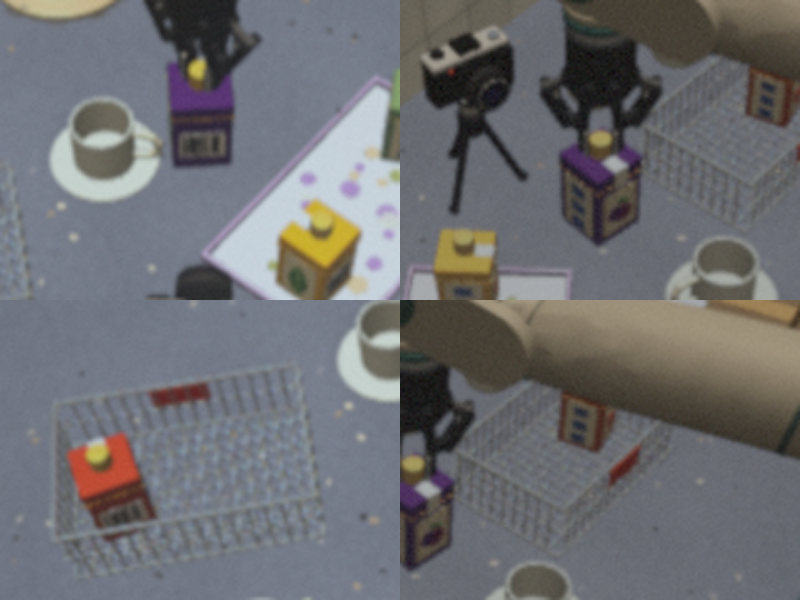

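The barcode faces the lens, and the basket's free half is clear: rim corners in the lower-left crop are (53,402), (297,367), (322,500) and (55,538). Now the leaf, while computing the basket's pose.

```bash
python3 -m creep '[[[0,0,0],[0,0,-2]],[[0,0,0],[0,0,-4]],[[0,0,0],[0,0,-6]],[[0,0,0],[0,0,-7]],[[0,0,0],[0,0,-7]],[[0,0,0],[0,0,-7]],[[0,0,0],[0,0,-7]],[[0,0,0],[0,0,-7]],[[0,0,0],[0,0,-7]],[[0,0,0],[0,0,-7]],[[0,0,0],[0,0,-7]],[[0,0,0],[0,0,-7]],[[0,0,0],[0,0,-6]],[[0,0,0],[0,0,-4]],[[0,0,0],[0,0,-3]],[[0,0,0],[0,0,-2]]]' && python3 -m creep '[[[0,0,0],[0,0,0]],[[0,0,0],[0,0,0]],[[0,0,0],[0,0,0]],[[0,0,0],[0,0,0]],[[0,0,0],[0,0,0]],[[0,0,0],[0,0,0]],[[0,0,0],[0,0,0]],[[0,0,0],[0,0,0]],[[0,0,0],[0,0,0]],[[0,0,0],[0,0,0]],[[0,0,0],[0,0,0]],[[0,0,0],[0,0,0]],[[0,0,0],[0,0,0]],[[0,0,0],[0,0,0]]]'
python3 - <<'E'
from h import *
np.set_printoptions(precision=4,suppress=True)
print(r.get_state()["q"])
P=[plane("scene",(65+x/2.5,140+(y-300)/2.5),.09)[:2] for x,y in((53,402),(297,367),(322,500),(55,538))]
print(P,np.mean(P,0));e=P[1]-P[0],P[2]-P[3]
print([ (np.linalg.norm(v),np.degrees(np.arctan2(v[1],v[0]))-90) for v in e])
k=(65+98/2.5,140+(455-300)/2.5);print("red",plane("scene",k,.133))
for q in((458,455),(556,505),(675,420)):print("side rim",plane("side",(265+(q[0]-400)/2.5,110+(q[1]-300)/2.5),.09))
E
```

```text
time: 19.92
position: [0.4882, 0.0662, 0.2829]
tcp_rot: [[0.795, 0.607, 0.0], [0.607, -0.795, 0.0], [0.0, 0.0, -1.0]]
force: [0.8, 0.8, -1.3]
grip_width: 0.279
grip_force: 59.2
time: 21.08
position: [0.4883, 0.0662, 0.2829]
tcp_rot: [[0.797, 0.605, 0.0], [0.605, -0.797, 0.0], [0.0, 0.0, -1.0]]
force: [-0.0, -0.5, -3.1]
grip_width: 0.283
grip_force: 59.2
[ 0.0598 -0.045   1.4398 -0.      1.7467  0.9814]
[array([ 0.3832, -0.435 ]), array([ 0.413 , -0.1478]), array([ 0.6018, -0.1562]), array([ 0.5693, -0.4467])] [ 0.4918 -0.2964]
[(np.float64(0.28876068444958697), np.float64(-5.9195325131999965)), (np.float64(0.2923104793518134), np.float64(-6.398969710626304))]
red [ 0.5049 -0.3819  0.133 ]
side rim [ 0.5698 -0.1523  0.09  ]
side rim [ 0.4137 -0.147   0.09  ]
side rim [ 0.3678 -0.3908  0.09  ]
```

Basket centre is about (0.492, -0.296) with yaw about -6°, so the target is (0.499, -0.231). Carry over at the current height and align.

```bash
python3 -m creep '[[[-3,4,0],[0,0,0]],[[-7,10,0],[0,0,0]],[[-11,16,0],[0,0,0]],[[-15,21,0],[0,0,0]],[[-16,23,0],[0,0,0]],[[-16,23,0],[0,0,0]],[[-16,23,0],[0,0,0]],[[-16,23,0],[0,0,0]],[[-16,23,0],[0,0,0]],[[-16,23,0],[0,0,0]],[[-14,20,0],[0,0,0]],[[-10,15,0],[0,0,0]],[[-7,10,0],[0,0,0]],[[-5,7,0],[0,0,0]],[[-3,4,0],[0,0,0]],[[0,0,0],[0,0,-2]],[[0,0,0],[0,0,-3]],[[0,0,0],[0,0,-1.5]],[[0,0,0],[0,0,0]]]' && python3 -m creep '[[[0,0,5],[0,0,0]],[[0,0,15],[0,0,0]],[[0,0,22],[0,0,0]],[[0,0,22],[0,0,0]],[[0,0,20],[0,0,0]],[[0,0,14],[0,0,0]],[[0,0,8],[0,0,0]],[[0,0,4],[0,0,0]],[[0,0,0],[0,0,0]],[[0,0,0],[0,0,0]],[[0,0,0],[0,0,0]]]'
python3 - <<'E'
from h import *
a,b=[cv2.resize(r.read_camera(n)[y:y+120,x:x+160,::-1],(400,300),interpolation=cv2.INTER_CUBIC) for n,x,y in(("scene",65,120),("side",245,90))]
w=cv2.resize(r.read_camera("wrist")[:,:,::-1],(400,300));cv2.imwrite("pics/place.png",np.vstack([np.hstack([a,b]),np.hstack([w,w*0])]))
E
```

```text
time: 22.67
position: [0.5003, -0.2317, 0.283]
tcp_rot: [[0.722, 0.692, 0.0], [0.692, -0.722, 0.0], [0.0, 0.0, -1.0]]
force: [0.2, -0.1, -2.3]
grip_width: 0.28
grip_force: 59.2
time: 23.58
position: [0.5007, -0.2326, 0.1742]
tcp_rot: [[0.723, 0.691, 0.002], [0.691, -0.723, -0.001], [0.001, 0.002, -1.0]]
force: [0.0, -0.1, -1.0]
grip_width: 0.28
grip_force: 59.2
```

View pics/place.png

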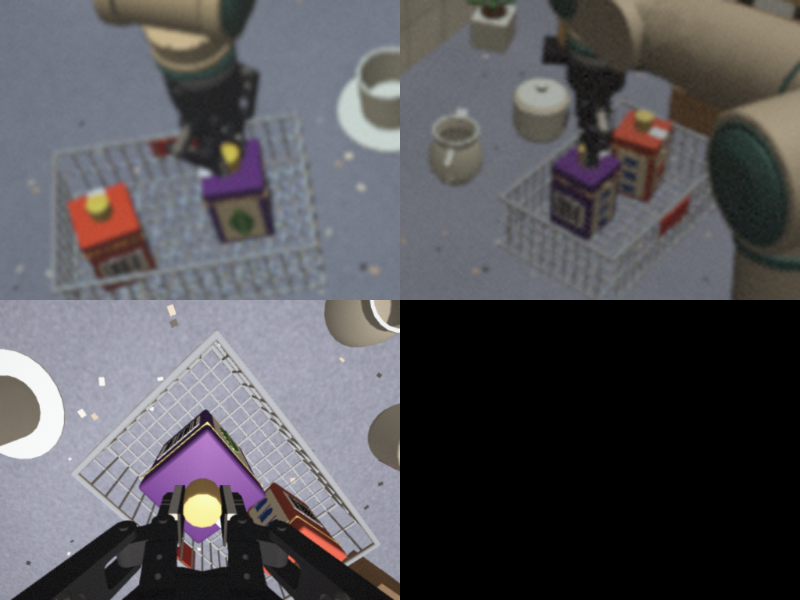

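The tin hangs inside the free half, aligned with the walls at (205,460) in the wrist view and clear of the red caddy. Now lower it gently the last 38 mm.

```bash
python3 -m creep '[[[0,0,6],[0,0,0]],[[0,0,10],[0,0,0]],[[0,0,9],[0,0,0]],[[0,0,6],[0,0,0]],[[0,0,3],[0,0,0]],[[0,0,1.5],[0,0,0]],[[0,0,0],[0,0,0]],[[0,0,0],[0,0,0]],[[0,0,0],[0,0,0]]]' && python3 -m creep '[[[0,0,0.5],[0,0,0]],[[0,0,0.5],[0,0,0]],[[0,0,0.5],[0,0,0]],[[0,0,0],[0,0,0]],[[0,0,0],[0,0,0]]]'
```

```text
time: 24.48
position: [0.5004, -0.2324, 0.1377]
tcp_rot: [[0.723, 0.691, 0.001], [0.691, -0.723, -0.0], [0.0, 0.001, -1.0]]
force: [-0.2, -0.0, -1.2]
grip_width: 0.283
grip_force: 59.2
time: 24.9
position: [0.5004, -0.2325, 0.1365]
tcp_rot: [[0.723, 0.691, 0.001], [0.691, -0.723, -0.001], [0.0, 0.001, -1.0]]
force: [-1.5, 0.1, 3.1]
grip_width: 0.279
grip_force: 59.7
```

Contact felt, about 5 N up. Open and withdraw straight up.

```bash
python3 -m creep '[[[0,0,0],[0,0,0]],[[0,0,0],[0,0,0]],[[0,0,0],[0,0,0]],[[0,0,0],[0,0,0]],[[0,0,0],[0,0,0]],[[0,0,0],[0,0,0]],[[0,0,0],[0,0,0]],[[0,0,-4],[0,0,0]],[[0,0,-12],[0,0,0]],[[0,0,-22],[0,0,0]],[[0,0,-30],[0,0,0]],[[0,0,-30],[0,0,0]],[[0,0,-22],[0,0,0]],[[0,0,-10],[0,0,0]],[[0,0,0],[0,0,0]],[[0,0,0],[0,0,0]],[[0,0,0],[0,0,0]]]' 50
python3 - <<'E'
from h import *
np.set_printoptions(precision=4,suppress=True)
s=r.get_state();im=r.read_camera("wrist")[:,:,::-1].copy();cv2.imwrite("pics/end.png",im)
m=cv2.inRange(cv2.cvtColor(im,cv2.COLOR_BGR2HSV),(125,90,40),(160,255,255));c=max(cv2.findContours(m,0,2)[0],key=cv2.contourArea)
P=[plane("wrist",p.astype(float),.111,s) for p in cv2.approxPolyDP(cv2.convexHull(c),4,True)[:,0]];print(np.array(P))
E
```

```text
time: 26.32
position: [0.4997, -0.2321, 0.2639]
tcp_rot: [[0.723, 0.691, -0.003], [0.691, -0.723, 0.002], [-0.001, -0.003, -1.0]]
force: [-0.0, 0.3, 0.1]
grip_width: 0.581
grip_force: 0.0
[[ 0.5393 -0.2039  0.111 ]
 [ 0.5322 -0.2664  0.111 ]
 [ 0.4677 -0.2591  0.111 ]
 [ 0.4742 -0.1968  0.111 ]]
```

View pics/end.png

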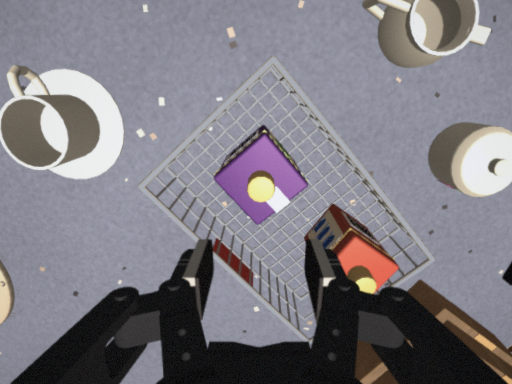

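The violet tin stands upright in the free half, at (262,178). Its lid corners cast to a 63–65 mm square at lid height, so it sits on the floor, and the gripper is clear.

```bash
python3 -c "from station import r;print(r.hand_in())"
```

```text
the job is handed in; nothing more can be done
None
```

The violet caddy was shown to the lens front, cups, back and leaf in that order, set down upright in the basket's free half beside the red caddy and let go, and the job was handed in at about 26 s; hand-in returned no verdict.

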